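Reverse a teardown row into the assembly tray

TASK

The four parts in the cups of the teardown strip lie in the order they came off the unit, beginning at the strip's end with the pull. Move them all into the grey assembly tray in the reverse order, one part to a pocket, near its middle and the same way up as now: the last part off (farthest from the strip's pull) goes into the pocket next to the tray's pull, and so on, until the first part off is in the pocket farthest from the tray's pull.

Things in the scene. Friction and masses are not known exactly. Their poses are not given: they have to be found in the camera images.
- strip: Teardown strip, fixed: flat dark steel rail 254 x 40 x 4 mm with a row of four square aluminium cups, pitch 62 mm. A flat black D-shaped pull sticks out 24 mm at one end only. On feet: rail top 18 mm, cup floors 20 mm above the bench. Origin: middle, at bench height; y along the row towards the pull, z up. Cup centres, from the pull: y = +93, +31, -31, -93 mm.
- tray: Assembly tray, fixed, empty: grey plastic, 251 x 66 mm, on feet, four pockets in a row, 60 (x) by 59 mm (y) inside, walls 3 mm thick; pocket floors 17 mm, rims 23 mm above the bench. A flat black D-shaped pull sticks out 24 mm at one end only. Origin: middle, at bench height; y along the row towards the pull, z up. Pocket centres, from the pull: y = +93, +31, -31, -93 mm.
- cap: Dark blue cylindrical capacitor standing on end, 25 mm diameter, 44 mm tall, loose, the tallest of the parts. Origin at the centre of its underside, z up. (Room: the tip of a wooden divider juts over the bench at x 0.58 m and beyond, y 0.21 m, from 0.51 m up; the arm's forearm clears it if parts are carried low, about 0.1 m above the bench.)
- relay: Relay in a clear rectangular cover, standing upright, 28 mm (x) by 21 mm (y), 36 mm tall, loose. Origin at the centre of its underside, z up; when it stands, its origin lies up to 2 mm below the floor surface.
- heatsink: Black finned heat sink lying on its base with the fins up, 24 mm (x, along the fins) by 42 mm (y, across the fins), 20 mm tall, loose; can be gripped over its 24 mm. Origin at the centre of its underside, z up.
- knob: Black plastic star knob standing with its threaded stud up: rim about 30 x 33 mm and 16 mm tall, stud 6 mm in diameter up to 36 mm above the underside, loose. Origin at the centre of its underside, z up.
- cap_cup: Square open aluminium cup fixed on the strip, the one that holds the capacitor at the start; it does not move. 58 x 58 mm outside, 7 mm high, walls and floor 2 mm thick (rim 5 mm above its inner floor). Origin at the centre of its underside, 18 mm above the bench; x across the strip, y along it as the strip's.
- relay_cup: Square open aluminium cup fixed on the strip, the one that holds the relay at the start; it does not move. 58 x 58 mm outside, 7 mm high, walls and floor 2 mm thick (rim 5 mm above its inner floor). Origin at the centre of its underside, 18 mm above the bench; x across the strip, y along it as the strip's.
- heatsink_cup: Square open aluminium cup fixed on the strip, the one that holds the heat sink at the start; it does not move. 58 x 58 mm outside, 7 mm high, walls and floor 2 mm thick (rim 5 mm above its inner floor). Origin at the centre of its underside, 18 mm above the bench; x across the strip, y along it as the strip's.
- knob_cup: Square open aluminium cup fixed on the strip, the one that holds the star knob at the start; it does not move. 58 x 58 mm outside, 7 mm high, walls and floor 2 mm thick (rim 5 mm above its inner floor). Origin at the centre of its underside, 18 mm above the bench; x across the strip, y along it as the strip's.
Mind the look-alikes: they are no part of the job. What is shaped like the relay but green or purple is not meant. Leave any red look-alike of the knob alone.

How it is judged:
At the end, for the whole second after the job is handed in: All four parts stand upright (within 0.15 rad), at rest, on the pocket floors, within 15 mm of the pocket centres along and across the tray, in reverse order: the part whose cup is n-th from the strip's pull is n-th from the tray's end without the pull (x of cap in the frame of tray between -0.015 and 0.015 m and z of each of cap, relay, heatsink, knob in the frame of tray below 0.021 m and angle between each of cap, relay, heatsink, knob's own z axis and vertical below 0.15 rad and linear speed of each of cap, relay, heatsink, knob below 0.02 m/s and angular speed of each of cap, relay, heatsink, knob below 0.2 rad/s and (not (y of cap_cup in the frame of strip between 0.073 and 0.113 m) or y of cap in the frame of tray between -0.108 and -0.078 m) and (not (y of cap_cup in the frame of strip between 0.011 and 0.051 m) or y of cap in the frame of tray between -0.046 and -0.016 m) and (not (y of cap_cup in the frame of strip between -0.051 and -0.011 m) or y of cap in the frame of tray between 0.016 and 0.046 m) and (not (y of cap_cup in the frame of strip between -0.113 and -0.073 m) or y of cap in the frame of tray between 0.078 and 0.108 m) and x of relay in the frame of tray between -0.015 and 0.015 m and (not (y of relay_cup in the frame of strip between 0.073 and 0.113 m) or y of relay in the frame of tray between -0.108 and -0.078 m) and (not (y of relay_cup in the frame of strip between 0.011 and 0.051 m) or y of relay in the frame of tray between -0.046 and -0.016 m) and (not (y of relay_cup in the frame of strip between -0.051 and -0.011 m) or y of relay in the frame of tray between 0.016 and 0.046 m) and (not (y of relay_cup in the frame of strip between -0.113 and -0.073 m) or y of relay in the frame of tray between 0.078 and 0.108 m) and x of heatsink in the frame of tray between -0.015 and 0.015 m and (not (y of heatsink_cup in the frame of strip between 0.073 and 0.113 m) or y of heatsink in the frame of tray between -0.108 and -0.078 m) and (not (y of heatsink_cup in the frame of strip between 0.011 and 0.051 m) or y of heatsink in the frame of tray between -0.046 and -0.016 m) and (not (y of heatsink_cup in the frame of strip between -0.051 and -0.011 m) or y of heatsink in the frame of tray between 0.016 and 0.046 m) and (not (y of heatsink_cup in the frame of strip between -0.113 and -0.073 m) or y of heatsink in the frame of tray between 0.078 and 0.108 m) and x of knob in the frame of tray between -0.015 and 0.015 m and (not (y of knob_cup in the frame of strip between 0.073 and 0.113 m) or y of knob in the frame of tray between -0.108 and -0.078 m) and (not (y of knob_cup in the frame of strip between 0.011 and 0.051 m) or y of knob in the frame of tray between -0.046 and -0.016 m) and (not (y of knob_cup in the frame of strip between -0.051 and -0.011 m) or y of knob in the frame of tray between 0.016 and 0.046 m) and (not (y of knob_cup in the frame of strip between -0.113 and -0.073 m) or y of knob in the frame of tray between 0.078 and 0.108 m)); the robot touches nothing.
It also fails if it takes over 93 s, if anything falls off the work surface, if the arm or the gripper's body presses on something with over 40 N, if the wrist force passes 120 N, or if a joint passes its speed limit or range.

ROBOT

A 6-joint arm with a two-finger parallel gripper is mounted at the origin on a cart in front of the work surface, level with it; the furniture and walls round the work are solid. World frame = base frame: x ahead of the robot, y to its left, z up, the work surface at z = 0. Lengths are in m, angles in rad, forces in N, time in s.
With the tool pointing down it reaches from about 0.375 to 0.825 m from the base axis. Payload 5.5 kg.
Tool frame: the origin (TCP) lies on the mounting face of the last link; the fingertips stand 173 mm ahead of it and the grasp point (between the pads) lies 155 mm ahead of it; x points along the fingers, z is the direction in which the jaws open and shut, and the axes are right-handed (so a half turn about x gives the same grasp; the last joint's range is limited). The gripper opens to 85 mm and grips with 20 to 120 N. Pads are 22 mm wide; open, the fingers measure 114 mm over their backs; the gripper's body (76 mm by 85 mm) begins 54 mm behind the grasp point. The pads swing forward as they close: fully open they stand 13 mm farther back than shut.
Start: joints at [1.141, 0.314, -0.047, 1.21, 0, 1.571], TCP at [0.25, 0.545, 0.405] pointing down, gripper open.
Joint ranges: [-2.67, 2.67], [-0.69, 1.73], [-1.03, 1.25], [-2.08, 2.16], [-1.42, 1.45], [-3.14, 3.14]. Speed limits (rad/s): [2.39, 2.39, 3.01, 3.14, 3.14, 3.14].

INTERFACE

Orientations are given as a unit quaternion [x, y, z, w].
In Python, from station import arm gives the robot as it stands. The module is installed in compiled form; this text tells all that it offers.
- The arm moves only by the tool step_arm, never from a script. Its argument "series" is a list of rows, each a list of 7 numbers: the shift along the tool's x, y, z in mm, then the turn, a rotation vector about the tool's x, y, z in degrees, then the closure, from -1 (fully open) to 1 (shut). A call has 1 to 10 rows; each row is the pose to reach, as a shift and turn from the pose commanded when the call began, along the tool's axes at that moment; what a row does not reach only later rows make up. A row lasts 1/8 s, in which the tool goes at most 62.5 mm and 10.7 degrees, less where a joint would pass 70% of its speed; a pose out of reach is approached as far as the arm can. A call with a gripper value outside its range is refused whole. The fingers move at their own pace and stop on an object; "squeeze" is the grip in N (left out, the last holds). Time passes only in rows, so rows that repeat a pose let the fingers close. It gives the time, the measured TCP pose, the force and the opening at its end, in the units of the state.
- arm.read_state(): the state, without advancing time (a new reading comes with each control period).
- arm.snapshot(name): name is "side" or "top" or "wrist"; returns a dict with "frame" (420x560x3 uint8, blue, green, red), "fx", "fy", "cx", "cy" (pixels), "distortion" ([k1, k2, p1, p2, k3] as OpenCV has them; the pictures are not rectified), "rvec" (rotation vector, rad) and "tvec" (3), from world to camera coordinates, as OpenCV has them. Camera axes: x right, y down, z forward; pixel columns grow to the right and rows downward; lengths in m; the calibration is good to about 2 mm. A picture is of the moment at which its call begins. There is no depth.
- arm.sign_off(): hands the job in, once; it reports no verdict.
The state is a dict: "clock": time; "q": joint angles; "qd": joint speeds; "tau": joint torques, N m; "position": TCP position; "orientation": TCP orientation; "ft_force": force on the tool from outside, world axes, zero at the start; "ft_torque": the same for the moment, N m; "finger_gap": finger opening in m.
Only numpy, scipy, OpenCV 4.12 (cv2) and the standard library are available. Lean on these libraries where they do the work, as an engineer would, in place of code of your own. Each camera call takes 0.05 s, during which the arm holds its last target.

## Working session

There is one attempt and no reset: what is moved stays moved. The work goes in short steps, Python scripts to look and compute and a tool call to move; the robot and the scene stay as the last step left them, time stands still between calls to the robot, and variables do not carry over. Pictures are saved under pics/ and viewed, and the job is handed in when it is done.

Besides the shell and the picture viewer there is one more tool, called after "Emit:" by a JSON object that holds its "name" and its "arguments". step_arm: Moves the arm, as the interface text tells. Its arguments: {"type":"object","properties":{"series":{"type":"array"},"squeeze":{"type":"number"}},"required":["series"]}

```bash
mkdir -p pics; cat > h.py <<'E'
import numpy as np,cv2,pickle
from scipy.spatial.transform import Rotation as R
def K(s): return np.array([[s['fx'],0,s['cx']],[0,s['fy'],s['cy']],[0,0,1.]])
def snap(arm,n,f):
    s=arm.snapshot(n); cv2.imwrite(f'pics/{f}.png',s['frame']); pickle.dump(s,open(f'pics/{f}.pkl','wb')); return s
def load(f): return pickle.load(open(f'pics/{f}.pkl','rb'))
def ray(s,uv,z):
    uv=np.array(uv,float).reshape(-1,1,2)
    n=cv2.undistortPoints(uv,K(s),np.array(s['distortion'],float)).reshape(-1,2)
    Rm=cv2.Rodrigues(np.array(s['rvec'],float))[0];t=np.array(s['tvec'],float).ravel()
    c=-Rm.T@t; d=np.c_[n,np.ones(len(n))]@Rm
    return c+d*((z-c[2])/d[:,2])[:,None]
def proj(s,P): return cv2.projectPoints(np.array(P,float).reshape(-1,1,3),np.array(s['rvec'],float),np.array(s['tvec'],float),K(s),np.array(s['distortion'],float))[0].reshape(-1,2)
E
python3 - <<'E'
from station import arm
from h import *
for n in ['side','top','wrist']:
    s=snap(arm,n,n+'0'); Rm=cv2.Rodrigues(np.array(s['rvec'],float))[0]; print(n,-Rm.T@np.array(s['tvec']).ravel())
st=arm.read_state(); print(st)
E
```

```text
side [0.20054764 0.81562081 0.74086243]
top [0.26427595 0.06135312 1.28673167]
wrist [0.17241918 0.58015076 0.37303863]
{'clock': 0.15, 'q': array([ 1.14102909e+00,  3.14085360e-01, -4.78824847e-02,  1.21021579e+00,
       -3.56722613e-06,  1.57079728e+00]), 'qd': array([ 0.00035875, -0.00138537,  0.00282469, -0.00147607,  0.00087161,
       -0.00015798]), 'tau': array([ 6.39233554e-05, -5.40042293e+01,  3.40061617e+01,  1.32589843e-02,
       -1.42049316e-04, -2.78002389e-06]), 'position': array([0.2498998 , 0.54522745, 0.40400491]), 'orientation': array([-0.38214933,  0.59552963,  0.38161741,  0.59470538]), 'ft_force': array([-0.72176223, -0.35678645,  0.68888146]), 'ft_torque': array([ 0.00106288, -0.00914376,  0.02216859]), 'finger_gap': 0.08529519143528466}
```

View pics/side0.png

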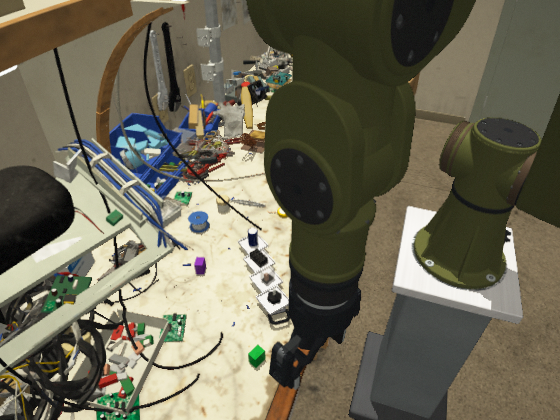

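View pics/top0.png

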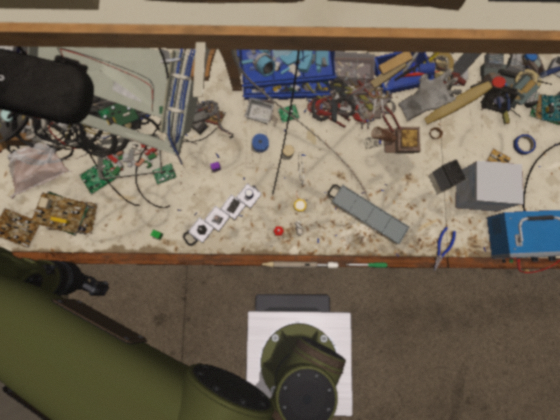

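View pics/wrist0.png

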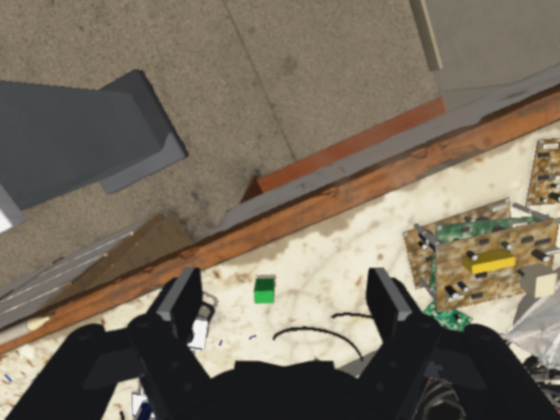

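```bash
python3 - <<'E'
from h import *
s=load('top0');f=s['frame']
a=cv2.resize(f[175:255,170:290],None,fx=6,fy=6,interpolation=cv2.INTER_CUBIC);b=cv2.resize(f[175:255,310:430],None,fx=6,fy=6,interpolation=cv2.INTER_CUBIC)
cv2.imwrite('pics/za.png',a);cv2.imwrite('pics/zb.png',b)
f=load('side0')['frame'];cv2.imwrite('pics/zc.png',cv2.resize(f[215:335,220:340],None,fx=5,fy=5,interpolation=cv2.INTER_CUBIC))
for u in [(298,370),(200,230),(250,195),(335,193),(400,235)]: print(u,ray(s,u,0.02).round(3))
E
```

```text
(298, 370) [[-0.018  0.003  0.02 ]]
(200, 230) [[0.397 0.315 0.02 ]]
(250, 195) [[0.512 0.16  0.02 ]]
(335, 193) [[ 0.522 -0.113  0.02 ]]
(400, 235) [[ 0.39  -0.317  0.02 ]]
```

View pics/za.png

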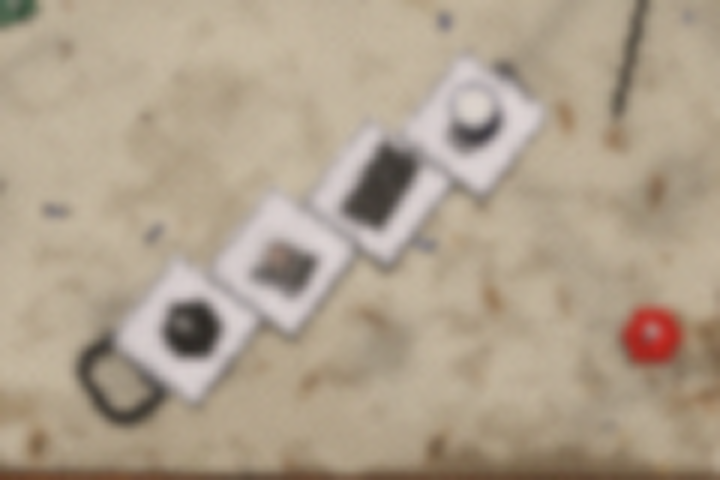

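View pics/zb.png

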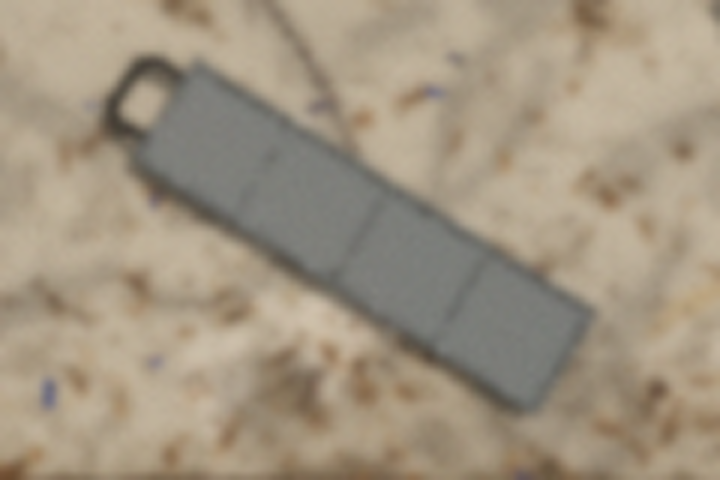

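View pics/zc.png

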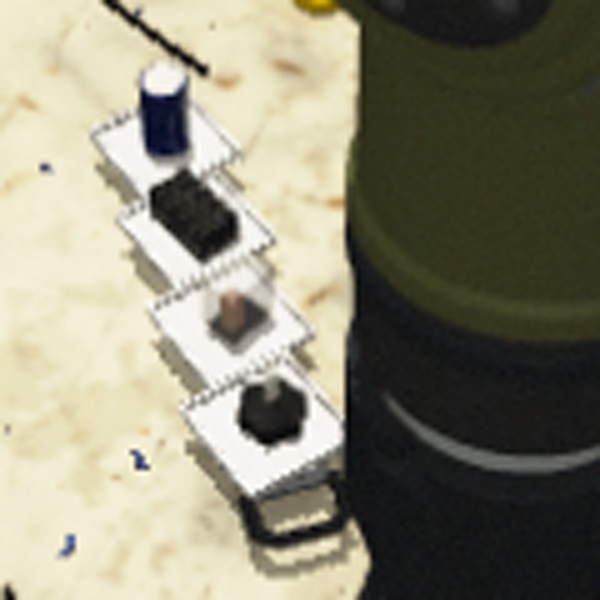

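```bash
python3 - <<'E'
from h import *
s=load('top0');f=s['frame'].astype(int);print('tray px',f[215:218,365],'cup',f[192,238],f[232,192])
hsv=cv2.cvtColor(s['frame'],cv2.COLOR_BGR2HSV)
m=((abs(f-np.array(f[215,366])).max(2)<28)&(hsv[...,1]<45)).astype(np.uint8)
m[:175]=0;m[255:]=0;m[:,:310]=0;m[:,420:]=0
m=cv2.morphologyEx(m,cv2.MORPH_OPEN,np.ones((3,3)))
m=cv2.morphologyEx(m,cv2.MORPH_CLOSE,np.ones((3,3)))
c=max(cv2.findContours(m,0,cv2.CHAIN_APPROX_NONE)[0],key=cv2.contourArea)
P=ray(s,c.reshape(-1,2),0.023)
print(cv2.minAreaRect((P[:,:2]*1000).astype(np.float32)))
mm=cv2.moments(m,True);print(ray(s,(mm['m10']/mm['m00'],mm['m01']/mm['m00']),0.02))
w=((f.min(2)>170)&(hsv[...,1]<30)).astype(np.uint8); w[:175]=0;w[250:]=0;w[:,:180]=0;w[:,275:]=0
C=cv2.findContours(w,0,cv2.CHAIN_APPROX_NONE)[0]
al=[]
for c in C:
    if cv2.contourArea(c)<40: continue
    P=ray(s,c.reshape(-1,2),0.025)
    print('cup',cv2.minAreaRect((P[:,:2]*1000).astype(np.float32)))
    al.append(P)
A=np.vstack(al);print('all',cv2.minAreaRect((A[:,:2]*1000).astype(np.float32)))
E
```

```text
tray px [[123 128 127]
 [122 127 126]
 [122 128 126]] cup [151 171 184] [196 197 207]
((457.02117919921875, -224.90969848632812), (252.19749450683594, 71.41918182373047), 56.2899284362793)
[[ 0.45636729 -0.22634908  0.02      ]]
cup ((461.3029479980469, 198.9306640625), (20.180301666259766, 53.81461715698242), 41.42913055419922)
cup ((434.364990234375, 266.9029541015625), (64.64908599853516, 173.5201416015625), 38.00580978393555)
cup ((511.6439208984375, 165.0010223388672), (56.9221305847168, 55.79146194458008), 53.77960968017578)
all ((456.677490234375, 237.49195861816406), (65.1136703491211, 247.81507873535156), 37.130218505859375)
```

```bash
cat >> h.py <<'E'
def plan(st,p,ang,rnd=0):
    """target TCP p, jaw axis (tool z) heading ang deg in world, tool x down -> shift mm, rotvec deg in tool frame"""
    Q=R.from_quat(st['orientation']); a=np.radians(ang)
    x=np.array([0,0,-1.]);z=np.array([np.cos(a),np.sin(a),0]);y=np.cross(z,x)
    T=R.from_matrix(np.c_[x,y,z])
    return (Q.inv().apply(np.array(p)-st['position'])*1000).round(1),np.degrees((Q.inv()*T).as_rotvec()).round(2)
def jaw(st):
    M=R.from_quat(st['orientation']).as_matrix(); return np.degrees(np.arctan2(M[1,2],M[0,2])),M[:,0].round(4)
E
python3 - <<'E'
from station import arm
from h import *
st=arm.read_state();print(jaw(st),np.degrees(st['q']))
for a in (37.1,-142.9,-33.7,146.3): print(a,plan(st,[.457,.2375,.32],a))
s=load('wrist0')
M=R.from_quat(st['orientation']);
for d in (.14,.155,.173,.2,.3): print(d,proj(s,st['position']+M.apply([d,0,0])))
E
```

```text
(np.float64(65.37609659337738), array([-6.0e-04, -1.3e-03, -1.0e+00])) [ 6.53761514e+01  1.79957655e+01 -2.74346429e+00  6.93402572e+01
 -2.04387002e-04  9.00000548e+01]
37.1 (array([  84.3, -316.5, -193.3]), array([ 2.828e+01, -8.000e-02,  2.000e-02]))
-142.9 (array([  84.3, -316.5, -193.3]), array([-1.5172e+02, -3.0000e-02, -1.1000e-01]))
-33.7 (array([  84.3, -316.5, -193.3]), array([ 9.908e+01, -6.000e-02,  7.000e-02]))
146.3 (array([  84.3, -316.5, -193.3]), array([-8.092e+01, -7.000e-02, -6.000e-02]))
0.14 [[284.94470246 309.33373716]]
0.155 [[284.84559058 290.01298725]]
0.173 [[284.74903789 271.22687506]]
0.2 [[284.63653301 249.38061621]]
0.3 [[284.39589425 202.80773899]]
```

Emit:
{"name": "step_arm", "arguments": {"series": [[20, -45, -28, 4, 0, 0, -1], [40, -90, -55, 8, 0, 0, -1], [60, -135, -83, 12, 0, 0, -1], [84, -180, -110, 16, 0, 0, -1], [84, -226, -138, 20, 0, 0, -1], [84, -271, -166, 24, 0, 0, -1], [84, -316, -193, 28.3, 0, 0, -1], [84, -316, -193, 28.3, 0, 0, -1], [84, -316, -193, 28.3, 0, 0, -1]]}}

```text
clock: 1.27
position: [0.4567, 0.2383, 0.3205]
orientation: [-0.225, 0.671, 0.225, 0.67]
ft_force: [0.0, 0.5, 0.1]
finger_gap: 0.0853
```

```bash
python3 - <<'E'
from station import arm
from h import *
s=snap(arm,'wrist','w1');st=arm.read_state();print(st['clock'],st['position'],jaw(st),np.degrees(st['q']),st['ft_force'])
E
```

```text
1.325 [0.45640136 0.23876482 0.32052065] (np.float64(37.127702968832544), array([-6.e-04,  1.e-04, -1.e+00])) [ 2.76089476e+01  1.18531235e+01 -2.20668535e+01  5.61088160e+01
  2.35936116e-02  8.04812447e+01] [ 0.04949627  0.2859054  -0.60854334]
```

View pics/w1.png

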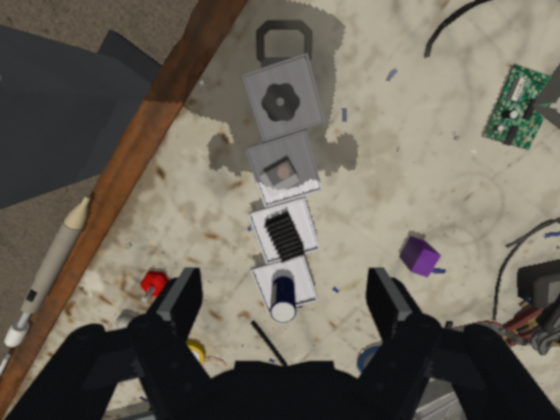

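```bash
python3 - <<'E'
from h import *
s=load('w1');f=s['frame']
a=cv2.resize(f[45:200,230:340],None,fx=5,fy=5,interpolation=cv2.INTER_CUBIC)[:, :];b=cv2.resize(f[185:330,230:340],None,fx=5,fy=5,interpolation=cv2.INTER_CUBIC)
o=np.hstack([a[:725],b]);o=cv2.resize(o,None,fx=.72,fy=.72,interpolation=cv2.INTER_AREA);cv2.imwrite('pics/w1z.png',o);print(o.shape)
E
```

```text
(522, 792, 3)
```

View pics/w1z.png

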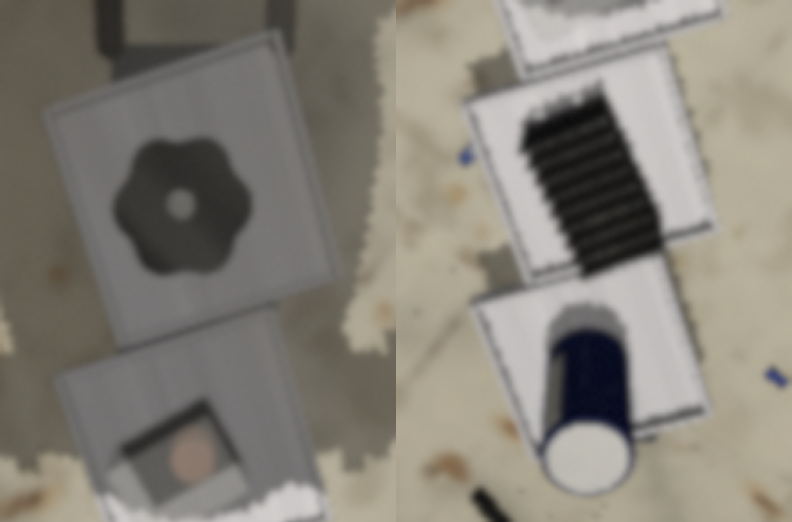

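```bash
cat >> h.py <<'E'
TC=None
E
python3 - <<'E'
from h import *
s=load('w1')
def L(x,y): return (230+x/3.6-.4,45+y/3.6-.4)
def Rr(x,y): return (230+(x-396)/3.6-.4,185+y/3.6-.4)
c=np.array([.4567,.2375]);u=np.array([-.603,.797])
def pr(n,pt): 
    d=pt[0,:2]-c; print(n,pt.round(4)[0],'along',round(d@u,4),'across',round(d@np.array([.797,.603]),4))
pr('stud',ray(s,L(181,205),.056)); pr('knob rim',ray(s,L(183,205),.036))
pr('captop',ray(s,Rr(589,458),.064))
H=[Rr(527,150),Rr(608,128),Rr(660,247),Rr(585,275)]
P=ray(s,H,.04);print(P.round(4));pr('hs',P.mean(0)[None])
for i in range(4):
    d=P[(i+1)%4]-P[i];print(np.linalg.norm(d).round(4),np.degrees(np.arctan2(d[1],d[0])).round(1))
for n,C in {'knobcup':[L(45,110),L(278,30),L(345,275),L(120,350)],'hscup':[Rr(465,103),Rr(665,45),Rr(717,230),Rr(530,280)],'capcup':[Rr(472,302),Rr(665,248),Rr(707,412)]}.items():
    P=ray(s,C,.025); pr(n,(P.mean(0) if len(P)==4 else (P[0]+P[2])/2)[None])
    for i in range(len(P)-1):
        d=P[i+1]-P[i];print('   ',np.linalg.norm(d).round(4),np.degrees(np.arctan2(d[1],d[0])).round(1))
# relay top corners
from math import *
P=ray(s,[L(120,455),L(205,400),L(240,480)],.02);print('relay base?',P.round(4))
E
```

```text
stud [0.3982 0.3088 0.056 ] along 0.0921 across -0.0036
knob rim [0.398  0.3094 0.036 ] along 0.0926 across -0.0034
captop [0.512  0.1623 0.064 ] along -0.0932 across -0.0013
[[0.4528 0.2141 0.04  ]
 [0.4657 0.2315 0.04  ]
 [0.4974 0.2129 0.04  ]
 [0.4865 0.1941 0.04  ]]
hs [0.4756 0.2131 0.04  ] along -0.0308 across 0.0004
0.0217 53.3
0.0368 -30.5
0.0217 -120.1
0.0392 149.4
knobcup [0.3991 0.3133 0.025 ] along 0.0952 across -0.0002
    0.0564 54.4
    0.0567 -34.9
    0.058 -124.9
hscup [0.4735 0.2155 0.025 ] along -0.0276 across 0.0001
    0.0559 54.0
    0.0564 -36.6
    0.0552 -126.2
capcup [0.5097 0.1665 0.025 ] along -0.0885 across -0.0005
    0.058 54.6
    0.0569 -38.7
relay base? [[0.4214 0.2504 0.02  ]
 [0.4305 0.2752 0.02  ]
 [0.4505 0.2641 0.02  ]]
```

```bash
cat > p.py <<'E'
import sys
from station import arm
from h import *
st=arm.read_state()
for i in range(1,len(sys.argv),4):
    x,y,z,a=map(float,sys.argv[i:i+4]); print(plan(st,[x,y,z],a))
print('t',st['clock'],st['position'].round(4),jaw(st)[0].round(2),st['ft_force'].round(1),st['finger_gap'].round(4),'q6',np.degrees(st['q'][5]).round(1))
E
python3 p.py .5118 .1625 .32 37.1 .5118 .1625 .203 37.1
```

```text
(array([  0.5, -94.2,  -1.9]), array([ 0.03, -0.02, -0.03]))
(array([117.5, -94.3,  -1.8]), array([ 0.03, -0.02, -0.03]))Traceback (most recent call last):
  File "p.py", line 7, in <module>
    print('t',st['clock'],st['position'].round(4),jaw(st)[0].round(2),st['ft_force'].round(1),st['finger_gap'].round(4),'q6',np.degrees(st['q'][5]).round(1))
                                                                                              ^^^^^^^^^^^^^^^^^^^^^^
AttributeError: 'float' object has no attribute 'round'
```

Emit:
{"name": "step_arm", "arguments": {"series": [[0, -40, -1, 0, 0, 0, -1], [0, -80, -2, 0, 0, 0, -1], [0, -94, -2, 0, 0, 0, -1], [0, -94, -2, 0, 0, 0, -1], [40, -94, -2, 0, 0, 0, -1], [80, -94, -2, 0, 0, 0, -1], [105, -94, -2, 0, 0, 0, -1], [117, -94, -2, 0, 0, 0, -1], [117, -94, -2, 0, 0, 0, -1]], "squeeze": 40}}

```text
clock: 2.45
position: [0.5112, 0.1629, 0.2034]
orientation: [-0.225, 0.671, 0.225, 0.67]
ft_force: [-0.5, 0.2, -0.2]
finger_gap: 0.085
```

```bash
sed -i "s/st\['finger_gap'\].round(4)/round(st['finger_gap'],4)/" p.py; python3 - <<'E'
from station import arm
from h import *
snap(arm,'wrist','w2')
E
```

```text
(no output)
```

View pics/w2.png

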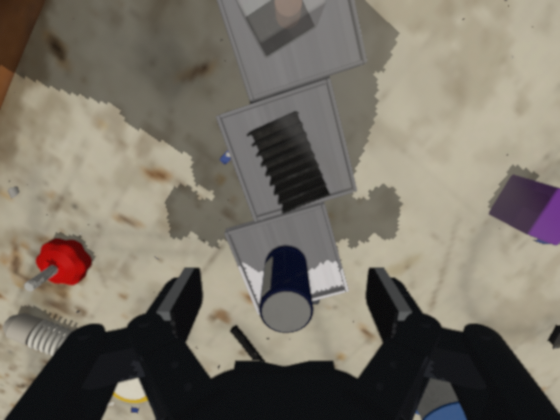

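Emit:
{"name": "step_arm", "arguments": {"series": [[0, 0, 0, 0, 0, 0, 1], [0, 0, 0, 0, 0, 0, 1], [0, 0, 0, 0, 0, 0, 1], [0, 0, 0, 0, 0, 0, 1], [0, 0, 0, 0, 0, 0, 1], [0, 0, 0, 0, 0, 0, 1]], "squeeze": 40}}

```text
clock: 3.25
position: [0.5121, 0.1621, 0.2042]
orientation: [-0.225, 0.67, 0.225, 0.671]
ft_force: [-1.3, -1.2, 5.7]
finger_gap: 0.024
```

```bash
python3 - <<'E'
from h import *
t=load('top0');s=load('side0')
for z in (0,.02,.05,.1,.2): 
    print(z,ray(t,[(273,194),(278,170)],z).round(3).tolist(),proj(s,ray(t,[(273,194),(278,170),(285,130)],z)).round(0).tolist())
E
python3 p.py .5121 .1621 .294 37.1 .457 -.2256 .32 -33.7
```

```text
0 [[0.52, 0.087, 0.0], [0.601, 0.072, 0.0]] [[261.0, 229.0], [236.0, 219.0], [197.0, 204.0]]
0.02 [[0.516, 0.086, 0.02], [0.596, 0.071, 0.02]] [[262.0, 224.0], [238.0, 214.0], [199.0, 200.0]]
0.05 [[0.51, 0.086, 0.05], [0.588, 0.071, 0.05]] [[264.0, 216.0], [240.0, 207.0], [200.0, 193.0]]
0.1 [[0.501, 0.085, 0.1], [0.575, 0.071, 0.1]] [[267.0, 202.0], [243.0, 193.0], [204.0, 180.0]]
0.2 [[0.481, 0.083, 0.2], [0.549, 0.07, 0.2]] [[274.0, 171.0], [250.0, 163.0], [212.0, 152.0]]
(array([-89.8,  -0. ,   0.1]), array([-0.03,  0.03,  0.02]))
(array([-115.9, -276.2, -277.6]), array([ 7.077e+01,  4.000e-02, -1.000e-02]))
t 3.25 [0.5121 0.1621 0.2042] 37.07 [-1.3 -1.2  5.7] 0.024 q6 70.5
```

Emit:
{"name": "step_arm", "arguments": {"series": [[-45, 0, 0, 0, 0, 0, 1], [-90, 0, 0, 0, 0, 0, 1], [-95, -35, -35, 9, 0, 0, 1], [-100, -73, -73, 18, 0, 0, 1], [-105, -112, -112, 28, 0, 0, 1], [-110, -150, -150, 38, 0, 0, 1], [-116, -190, -190, 48, 0, 0, 1], [-116, -228, -228, 58, 0, 0, 1], [-116, -262, -262, 66, 0, 0, 1], [-116, -276, -277, 70.8, 0, 0, 1]]}}

```text
clock: 4.5
position: [0.4567, -0.2275, 0.3196]
orientation: [0.207, 0.676, -0.207, 0.676]
ft_force: [0.9, -1.3, -0.0]
finger_gap: 0.0238
```

Emit:
{"name": "step_arm", "arguments": {"series": [[0, 0, 0, 0, 0, 0, 1], [0, 0, 0, 0, 0, 0, 1]]}}

```text
clock: 4.75
position: [0.4572, -0.2246, 0.3194]
orientation: [0.205, 0.677, -0.205, 0.677]
ft_force: [1.0, 0.3, -0.7]
finger_gap: 0.0235
```

```bash
python3 - <<'E'
from station import arm
from h import *
snap(arm,'wrist','w3')
E
python3 p.py .457 -.2256 .32 -33.7
```

```text
(array([-0.5, -1.3,  0.4]), array([ 0.08, -0.03, -0.02]))
t 4.8 [ 0.4573 -0.2243  0.3195] -33.62 [-0.2  0.5 -0.3] 0.0239 q6 97.5
```

View pics/w3.png

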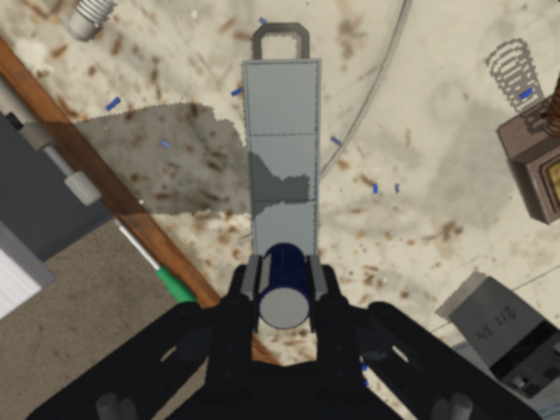

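```bash
python3 - <<'E'
from h import *
s=load('w3')
P=ray(s,[(243,60),(320,60),(245.5,135),(319,135),(249,202),(317.5,202)],.023)[:,:2];print(P.round(4))
m=(P[::2]+P[1::2])/2;print(m.round(4),np.linalg.norm(P[::2]-P[1::2],axis=1),np.linalg.norm(np.diff(m,axis=0),axis=1))
d=m[0]-m[2];d/=np.linalg.norm(d);print(np.degrees(np.arctan2(d[1],d[0])))
e=P[1]-P[0];print(np.degrees(np.arctan2(e[1],e[0])))
print('centre est',m[0]-.1255*d,m[1]-.062*d,m[2]-0*d)
E
```

```text
[[ 0.4963 -0.1023]
 [ 0.5494 -0.1377]
 [ 0.4623 -0.1527]
 [ 0.5169 -0.1891]
 [ 0.4282 -0.2053]
 [ 0.483  -0.2417]]
[[ 0.5229 -0.12  ]
 [ 0.4896 -0.1709]
 [ 0.4556 -0.2235]] [0.06386074 0.06556602 0.06578562] [0.06081744 0.06264205]
56.99908941153445
-33.670329160220504
centre est [ 0.45450993 -0.22523885] [ 0.4558412  -0.22290456] [ 0.45562151 -0.22352723]
```

```bash
python3 p.py .507 -.1464 .32 -33.5 .507 -.1464 .202 -33.5
```

```text
(array([-0.4, 92.4, -1.8]), array([-0.12, -0.03, -0.02]))
(array([117.6,  92.3,  -1.7]), array([-0.12, -0.03, -0.02]))
t 4.8 [ 0.4573 -0.2243  0.3195] -33.62 [-0.2  0.5 -0.3] 0.0239 q6 97.5
```

Emit:
{"name": "step_arm", "arguments": {"series": [[0, 40, -1, 0, 0, 0, 1], [0, 80, -2, 0, 0, 0, 1], [0, 92, -2, 0, 0, 0, 1], [30, 92, -2, 0, 0, 0, 1], [65, 92, -2, 0, 0, 0, 1], [95, 92, -2, 0, 0, 0, 1], [110, 92, -2, 0, 0, 0, 1], [115, 92, -2, 0, 0, 0, 1], [117.5, 92, -2, 0, 0, 0, 1], [117.5, 92, -2, 0, 0, 0, 1]]}}

```text
clock: 6.05
position: [0.5072, -0.1476, 0.203]
orientation: [0.205, 0.676, -0.205, 0.677]
ft_force: [0.1, -0.2, -1.1]
finger_gap: 0.0241
```

Emit:
{"name": "step_arm", "arguments": {"series": [[1, 0, 0, 0, 0, 0, 1], [1, 0, 0, 0, 0, 0, 1], [1, 0, 0, 0, 0, 0, 0.3], [1, 0, 0, 0, 0, 0, 0.1], [1, 0, 0, 0, 0, 0, -0.2], [1, 0, 0, 0, 0, 0, -0.5], [-30, 0, 0, 0, 0, 0, -0.7], [-80, 0, 0, 0, 0, 0, -1], [-115, 0, 0, 0, 0, 0, -1], [-115, -20, 0, 0, 0, 0, -1]]}}

```text
clock: 7.3
position: [0.4972, -0.1643, 0.3203]
orientation: [0.204, 0.675, -0.204, 0.679]
ft_force: [-0.1, -1.0, -0.4]
finger_gap: 0.0853
```

```bash
python3 - <<'E'
from station import arm
from h import *
snap(arm,'wrist','w4')
E
python3 p.py .4757 .213 .32 57 .4757 .213 .203 57
```

```text
(array([  -2.6,  304.4, -226.3]), array([-9.074e+01,  6.000e-02,  1.800e-01]))
(array([ 114.4,  304.6, -226.6]), array([-9.074e+01,  6.000e-02,  1.800e-01]))
t 7.35 [ 0.4949 -0.1659  0.3183] -33.74 [-1.5 -1.4 -0.7] 0.0854 q6 105.2
```

View pics/w4.png

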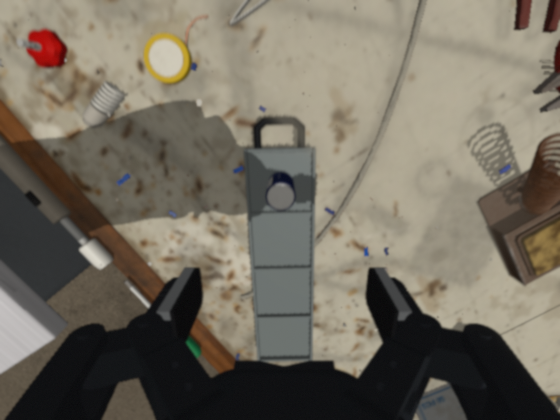

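Emit:
{"name": "step_arm", "arguments": {"series": [[-2, 28, -21, -9, 0, 0, -1], [-2, 65, -49, -19, 0, 0, -1], [-2, 103, -77, -29, 0, 0, -1], [-2, 141, -105, -39, 0, 0, -1], [-2, 180, -134, -50, 0, 0, -1], [-2, 218, -162, -60, 0, 0, -1], [-2, 255, -189, -70, 0, 0, -1], [-2, 285, -212, -80, 0, 0, -1], [-2, 304, -226, -90.5, 0, 0, -1], [-2, 304, -226, -90.5, 0, 0, -1]]}}

```text
clock: 8.6
position: [0.4758, 0.2149, 0.3177]
orientation: [-0.336, 0.623, 0.337, 0.621]
ft_force: [-0.1, -0.9, 0.1]
finger_gap: 0.0855
```

Emit:
{"name": "step_arm", "arguments": {"series": [[40, 0, 0, 0, 0, 0, -1], [60, 0, 0, 0, 0, 0, -1], [60, 0, 0, 0, 0, 0, -1], [60, 0, 0, 0, 0, 0, -1]]}}

```text
clock: 9.1
position: [0.4767, 0.2135, 0.2596]
orientation: [-0.336, 0.622, 0.335, 0.622]
ft_force: [-0.0, 0.1, 0.6]
finger_gap: 0.0851
```

```bash
python3 - <<'E'
from station import arm
from h import *
s=snap(arm,'wrist','w5');st=arm.read_state()
c=load('w4');P=ray(c,(280,193),.061)[0,:2];d=P-np.array([.4558,-.224]);print('cap',P,d@[.5505,.8348],d@[.8348,-.5505])
f=s['frame'];cv2.imwrite('pics/w5z.png',cv2.resize(f[100:340,190:390],None,fx=2.5,fy=2.5,interpolation=cv2.INTER_CUBIC))
E
python3 p.py .4757 .213 .203 57
```

```text
cap [ 0.50594556 -0.14634627] 0.09243046172370872 -0.0008868687737298334
(array([57. ,  0.6, -1.4]), array([-0.32,  0.05,  0.04]))
t 9.15 [0.4769 0.2138 0.26  ] 56.68 [-0.4  0.3 -0.1] 0.0856 q6 57.5
```

View pics/w5z.png

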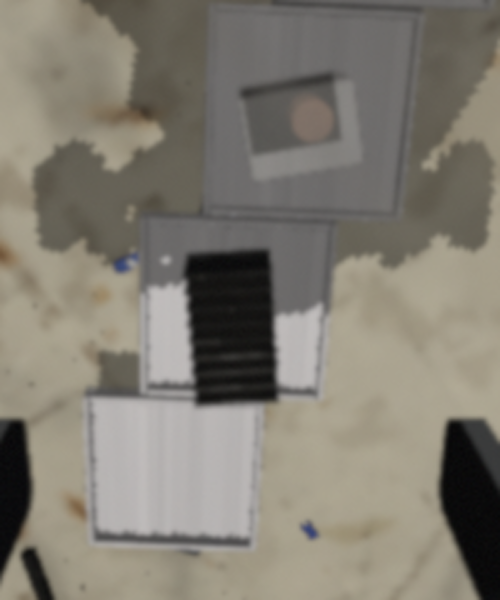

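```bash
python3 - <<'E'
from h import *
s=load('w5')
Z=lambda L:[(190+x/2.5-.3,100+y/2.5-.3) for x,y in L]
def rep(n,P):
    print(n,P.mean(0).round(4))
    for i in range(4):
        d=P[(i+1)%4]-P[i];print('  ',np.linalg.norm(d).round(4),np.degrees(np.arctan2(d[1],d[0])).round(1))
rep('hs',ray(s,Z([(188,268),(271,268),(277,400),(196,404)]),.04))
rep('relay top .056?',ray(s,Z([(242,92),(348,75),(362,160),(257,180)]),.056))
rep('relay dark .02',ray(s,Z([(242,92),(335,75),(341,138),(251,156)]),.022))
E
```

```text
hs [0.4747 0.2134 0.04  ]
   0.0228 56.7
   0.0408 -29.9
   0.0238 -120.1
   0.0421 148.6
relay top .056? [0.4328 0.2605 0.056 ]
   0.0248 65.7
   0.0202 -21.0
   0.0256 -112.3
   0.021 156.7
relay dark .02 [0.4338 0.2601 0.022 ]
   0.0261 66.9
   0.0175 -25.3
   0.026 -111.9
   0.018 155.0
```

```bash
python3 p.py .475 .2132 .201 59
```

```text
(array([59. ,  1.3, -1.6]), array([-2.32,  0.05,  0.04]))
t 9.15 [0.4769 0.2138 0.26  ] 56.68 [-0.4  0.3 -0.1] 0.0856 q6 57.5
```

Emit:
{"name": "step_arm", "arguments": {"series": [[25, 1.5, -1.5, -2, 0, 0, -1], [50, 1.5, -1.5, -2, 0, 0, -1], [59, 1.5, -1.5, -2, 0, 0, -1], [59, 1.5, -1.5, -2, 0, 0, 0], [59, 1.5, -1.5, -2, 0, 0, 1], [59, 1.5, -1.5, -2, 0, 0, 1], [59, 1.5, -1.5, -2, 0, 0, 1], [59, 1.5, -1.5, -2, 0, 0, 1], [59, 1.5, -1.5, -2, 0, 0, 1], [59, 1.5, -1.5, -2, 0, 0, 1]]}}

```text
clock: 10.4
position: [0.4748, 0.214, 0.2012]
orientation: [-0.347, 0.616, 0.347, 0.617]
ft_force: [-1.3, -0.5, 6.8]
finger_gap: 0.024
```

Emit:
{"name": "step_arm", "arguments": {"series": [[-20, 0, 0, 0, 0, 0, 1], [-60, 0, 0, 0, 0, 0, 1], [-110, 0, 0, 0, 0, 0, 1], [-110, 0, 0, 0, 0, 0, 1]]}}

```text
clock: 10.9
position: [0.4761, 0.2146, 0.3143]
orientation: [-0.347, 0.613, 0.347, 0.619]
ft_force: [0.6, -0.3, -1.9]
finger_gap: 0.0236
```

```bash
python3 - <<'E'
from station import arm
from h import *
snap(arm,'wrist','w6')
E
python3 p.py .4729 -.1981 .3 -33.5
```

```text
(array([  11.3, -211.7, -353.8]), array([ 9.228e+01,  2.600e-01, -5.000e-02]))
t 10.95 [0.4752 0.2142 0.312 ] 58.78 [-0.2 -0.3 -0.9] 0.0238 q6 55.5
```

View pics/w6.png

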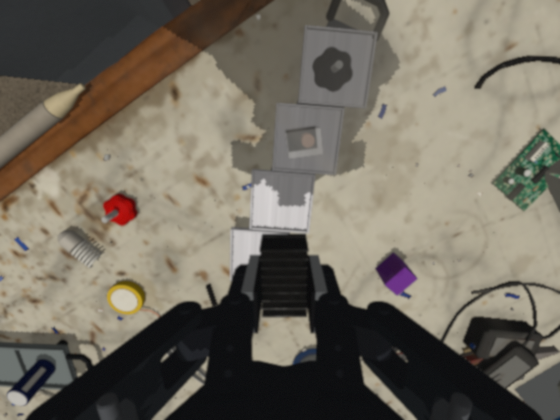

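Emit:
{"name": "step_arm", "arguments": {"series": [[4, -20, -33, 9, 0, 0, 1], [8, -43, -72, 19, 0, 0, 1], [11, -67, -112, 29, 0, 0, 1], [11, -92, -153, 39, 0, 0, 1], [11, -117, -195, 50, 0, 0, 1], [11, -142, -237, 60, 0, 0, 1], [11, -168, -280, 71, 0, 0, 1], [11, -192, -320, 81, 0, 0, 1], [11, -212, -354, 92.2, 0, 0, 1], [11, -212, -354, 92.2, 0, 0, 1]]}}

```text
clock: 12.2
position: [0.4714, -0.2008, 0.2976]
orientation: [0.205, 0.678, -0.205, 0.676]
ft_force: [0.6, 2.0, -2.0]
finger_gap: 0.024
```

Emit:
{"name": "step_arm", "arguments": {"series": [[0, 0, 0, 0, 0, 0, 1], [0, 0, 0, 0, 0, 0, 1]]}}

```text
clock: 12.45
position: [0.4719, -0.1978, 0.2986]
orientation: [0.203, 0.678, -0.202, 0.677]
ft_force: [0.8, 0.1, -1.3]
finger_gap: 0.0239
```

```bash
python3 p.py .4729 -.1981 .1995 -33.5
```

```text
(array([99.1,  0.3,  1.2]), array([ 0.2 , -0.08, -0.  ]))
t 12.45 [ 0.4719 -0.1978  0.2986] -33.3 [ 0.8  0.1 -1.3] 0.0239 q6 100.6
```

Emit:
{"name": "step_arm", "arguments": {"series": [[30, 0, 1, 0, 0, 0, 1], [60, 0, 1, 0, 0, 0, 1], [85, 0, 1, 0, 0, 0, 1], [94, 0, 1, 0, 0, 0, 1], [98, 0, 1, 0, 0, 0, 1], [99.5, 0, 1, 0, 0, 0, 1], [100, 0, 1, 0, 0, 0, 1], [100, 0, 1, 0, 0, 0, 1]]}}

```text
clock: 13.45
position: [0.4732, -0.1995, 0.1998]
orientation: [0.203, 0.677, -0.203, 0.678]
ft_force: [0.5, -0.2, -0.2]
finger_gap: 0.024
```

Emit:
{"name": "step_arm", "arguments": {"series": [[0, 0, 0, 0, 0, 0, 0.3], [0, 0, 0, 0, 0, 0, 0.1], [0, 0, 0, 0, 0, 0, -0.2], [0, 0, 0, 0, 0, 0, -0.5], [-30, 0, 0, 0, 0, 0, -0.8], [-80, 0, 0, 0, 0, 0, -1], [-110, 0, 0, 0, 0, 0, -1], [-110, -20, 0, 0, 0, 0, -1]]}}

```text
clock: 14.45
position: [0.4635, -0.2163, 0.3122]
orientation: [0.203, 0.675, -0.203, 0.679]
ft_force: [0.3, -1.1, -1.3]
finger_gap: 0.0855
```

```bash
python3 - <<'E'
from station import arm
from h import *
snap(arm,'wrist','w7')
E
python3 p.py .4333 .2603 .31 67
```

```text
(array([  -0.6,  383.3, -287. ]), array([-1.0044e+02,  6.0000e-02,  2.1000e-01]))
t 14.5 [ 0.4616 -0.2177  0.3108] -33.44 [-1.9 -1.  -0.7] 0.0853 q6 98.2
```

View pics/w7.png

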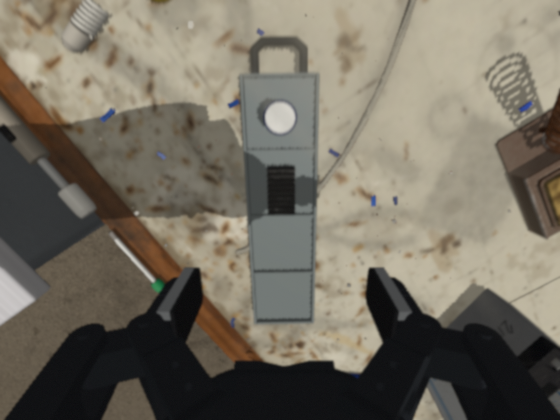

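Emit:
{"name": "step_arm", "arguments": {"series": [[0, 33, -25, -9, 0, 0, -1], [0, 73, -55, -19, 0, 0, -1], [0, 115, -86, -29, 0, 0, -1], [0, 158, -118, -39, 0, 0, -1], [0, 202, -151, -50, 0, 0, -1], [0, 246, -184, -60, 0, 0, -1], [0, 289, -216, -70, 0, 0, -1], [0, 330, -247, -80, 0, 0, -1], [0, 363, -272, -90, 0, 0, -1], [0, 383, -287, -100.4, 0, 0, -1]]}}

```text
clock: 15.75
position: [0.4328, 0.2637, 0.3089]
orientation: [-0.392, 0.588, 0.393, 0.588]
ft_force: [0.8, -0.6, -0.4]
finger_gap: 0.0854
```

Emit:
{"name": "step_arm", "arguments": {"series": [[15, 0, 0, 0, 0, 0, -1], [30, 0, 0, 0, 0, 0, -1], [30, 0, 0, 0, 0, 0, -1]]}}

```text
clock: 16.12
position: [0.4325, 0.2601, 0.2771]
orientation: [-0.389, 0.592, 0.389, 0.589]
ft_force: [-0.3, -0.3, 0.1]
finger_gap: 0.0859
```

```bash
python3 - <<'E'
from station import arm
from h import *
c=load('w7');P=ray(c,(281,190),.037)[0,:2];d=P-np.array([.4558,-.224]);print('hs',P,d@[.5505,.8348],d@[.8348,-.5505])
s=snap(arm,'wrist','w8');f=s['frame'];cv2.imwrite('pics/w8z.png',cv2.resize(f[60:300,190:390],None,fx=2.5,fy=2.5,interpolation=cv2.INTER_CUBIC))
E
python3 p.py .4333 .2603 .203 67
```

```text
hs [ 0.47155974 -0.20020823] 0.028537112416881137 5.886175958488087e-05
(array([75.1, -0.5,  0.2]), array([-0.17, -0.12, -0.08]))
t 16.175 [0.433  0.2604 0.2781] 66.84 [-0.3  0.1  0. ] 0.0854 q6 54.2
```

View pics/w8z.png

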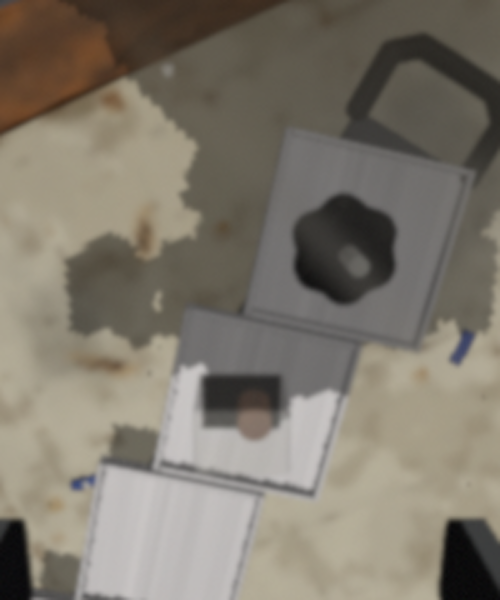

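```bash
python3 - <<'E'
from h import *
s=load('w8')
Z=lambda L:[(190+x/2.5-.3,60+y/2.5-.3) for x,y in L]
a=np.radians(67);x=np.array([np.cos(a),np.sin(a)]);y=np.array([-x[1],x[0]])
for n,p,z in [('near-bot L',(202,375),.02),('near-bot R',(282,375),.02),('far-top L',(193,475),.056),('far-top R',(290,475),.056)]:
    P=ray(s,Z([p]),z)[0,:2]; d=P-[.4333,.2603];print(n,P.round(4),(d@x).round(4),(d@y).round(4))
E
```

```text
near-bot L [0.4201 0.252 ] -0.0128 0.0089
near-bot R [0.4305 0.2763] 0.0136 0.0088
far-top L [0.4367 0.2436] -0.0141 -0.0097
far-top R [0.4478 0.2696] 0.0142 -0.0097
```

Emit:
{"name": "step_arm", "arguments": {"series": [[35, 0, 0, 0, 0, 0, -1], [65, 0, 0, 0, 0, 0, -1], [75, 0, 0, 0, 0, 0, -1], [75, 0, 0, 0, 0, 0, -0.3], [75, 0, 0, 0, 0, 0, 1], [75, 0, 0, 0, 0, 0, 1], [75, 0, 0, 0, 0, 0, 1], [75, 0, 0, 0, 0, 0, 1], [75, 0, 0, 0, 0, 0, 1], [75, 0, 0, 0, 0, 0, 1]]}}

```text
clock: 17.42
position: [0.434, 0.262, 0.2054]
orientation: [-0.39, 0.589, 0.39, 0.59]
ft_force: [-1.3, -0.4, 5.8]
finger_gap: 0.0273
```

Emit:
{"name": "step_arm", "arguments": {"series": [[-20, 0, 0, 0, 0, 0, 1], [-60, 0, 0, 0, 0, 0, 1], [-110, 0, 0, 0, 0, 0, 1], [-110, 0, 0, 0, 0, 0, 1]]}}

```text
clock: 17.92
position: [0.435, 0.2627, 0.3184]
orientation: [-0.39, 0.587, 0.39, 0.593]
ft_force: [-0.3, -0.2, -0.9]
finger_gap: 0.0273
```

```bash
python3 - <<'E'
from station import arm
from h import *
snap(arm,'wrist','w9')
E
python3 p.py .4387 -.2499 .3 -33.5
```

```text
(array([  15. , -204.4, -469.6]), array([ 1.0048e+02,  2.8000e-01, -7.0000e-02]))
t 17.975 [0.4342 0.2622 0.3162] 66.98 [-0.5 -0.  -0.4] 0.0275 q6 54.1
```

View pics/w9.png

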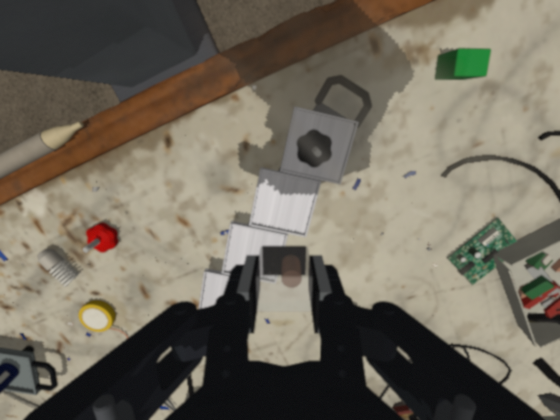

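Emit:
{"name": "step_arm", "arguments": {"series": [[5, -18, -41, 9, 0, 0, 1], [10, -39, -90, 19, 0, 0, 1], [15, -61, -140, 29, 0, 0, 1], [15, -83, -191, 40, 0, 0, 1], [15, -106, -243, 50, 0, 0, 1], [15, -129, -296, 61, 0, 0, 1], [15, -152, -349, 71, 0, 0, 1], [15, -174, -400, 81, 0, 0, 1], [15, -193, -444, 91, 0, 0, 1], [15, -204, -470, 100.5, 0, 0, 1]]}}

```text
clock: 19.23
position: [0.4364, -0.2526, 0.2976]
orientation: [0.207, 0.677, -0.206, 0.676]
ft_force: [-0.8, 0.3, -0.8]
finger_gap: 0.0272
```

Emit:
{"name": "step_arm", "arguments": {"series": [[0, 0, 0, 0, 0, 0, 1], [0, 0, 0, 0, 0, 0, 1], [0, 0, 0, 0, 0, 0, 1]]}}

```text
clock: 19.6
position: [0.4371, -0.2496, 0.2987]
orientation: [0.203, 0.678, -0.203, 0.677]
ft_force: [0.4, -0.3, -0.6]
finger_gap: 0.0273
```

```bash
python3 p.py .4387 -.2499 .203 -33.5
```

```text
(array([95.7,  0.6,  1.6]), array([ 0.1 , -0.07, -0.01]))
t 19.6 [ 0.4371 -0.2496  0.2987] -33.4 [ 0.4 -0.3 -0.6] 0.0273 q6 93.7
```

Emit:
{"name": "step_arm", "arguments": {"series": [[30, 0, 1, 0, 0, 0, 1], [60, 0, 1, 0, 0, 0, 1], [82, 0, 1, 0, 0, 0, 1], [90, 0, 1, 0, 0, 0, 1], [94, 0, 1, 0, 0, 0, 1], [95.5, 0, 1, 0, 0, 0, 1], [95.5, 0, 1, 0, 0, 0, 1], [95.5, 0, 1, 0, 0, 0, 1]]}}

```text
clock: 20.6
position: [0.4384, -0.2514, 0.2042]
orientation: [0.204, 0.677, -0.204, 0.677]
ft_force: [0.8, 0.3, 0.8]
finger_gap: 0.027
```

Emit:
{"name": "step_arm", "arguments": {"series": [[1, 0, 0, 0, 0, 0, 1], [2, 0, 0, 0, 0, 0, 1], [2, 0, 0, 0, 0, 0, 1]]}}

```text
clock: 20.98
position: [0.4382, -0.2513, 0.2024]
orientation: [0.204, 0.677, -0.204, 0.677]
ft_force: [-2.2, 1.3, 8.1]
finger_gap: 0.0276
```

Emit:
{"name": "step_arm", "arguments": {"series": [[0, 0, 0, 0, 0, 0, 0.25], [0, 0, 0, 0, 0, 0, 0.1], [0, 0, 0, 0, 0, 0, -0.2], [0, 0, 0, 0, 0, 0, -0.5], [-30, 0, 0, 0, 0, 0, -0.8], [-80, 0, 0, 0, 0, 0, -1], [-110, 0, 0, 0, 0, 0, -1], [-110, 0, 0, 0, 0, 0, -1]]}}

```text
clock: 21.98
position: [0.4392, -0.2518, 0.3142]
orientation: [0.204, 0.675, -0.204, 0.679]
ft_force: [-0.2, -0.5, 0.1]
finger_gap: 0.0853
```

```bash
python3 - <<'E'
from station import arm
from h import *
snap(arm,'wrist','w10')
E
python3 p.py .3988 .3092 .31 37
```

```text
(array([   1.8,  445.4, -342.8]), array([-7.053e+01,  1.200e-01,  7.000e-02]))
t 22.025 [ 0.4385 -0.2514  0.3125] -33.53 [-0.2  0.6 -0.4] 0.0852 q6 93.7
```

View pics/w10.png

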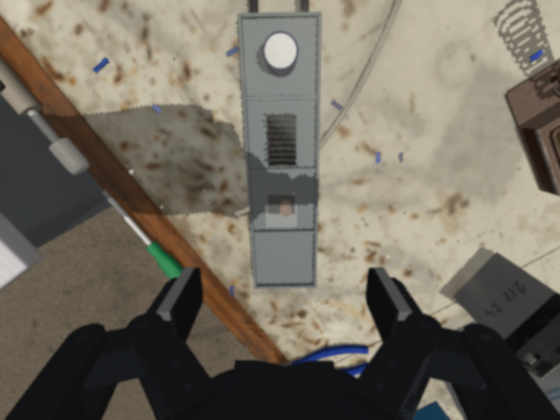

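Emit:
{"name": "step_arm", "arguments": {"series": [[0, 35, -27, -5, 0, 0, -1], [0, 80, -61, -12, 0, 0, -1], [0, 127, -97, -20, 0, 0, -1], [0, 175, -134, -28, 0, 0, -1], [0, 223, -171, -36, 0, 0, -1], [0, 271, -208, -44, 0, 0, -1], [0, 319, -245, -52, 0, 0, -1], [0, 366, -281, -60, 0, 0, -1], [0, 410, -315, -66, 0, 0, -1], [0, 445, -343, -70.5, 0, 0, -1]]}}

```text
clock: 23.28
position: [0.3969, 0.311, 0.3099]
orientation: [-0.226, 0.671, 0.225, 0.669]
ft_force: [0.8, -0.7, 0.3]
finger_gap: 0.0852
```

Emit:
{"name": "step_arm", "arguments": {"series": [[15, 0, 0, 0, 0, 0, -1], [30, 0, 0, 0, 0, 0, -1], [30, 0, 0, 0, 0, 0, -1]]}}

```text
clock: 23.65
position: [0.397, 0.3072, 0.2793]
orientation: [-0.224, 0.672, 0.223, 0.669]
ft_force: [-0.1, 0.3, 1.0]
finger_gap: 0.0858
```

```bash
python3 - <<'E'
from station import arm
from h import *
s=snap(arm,'wrist','w11');f=s['frame'];cv2.imwrite('pics/w11z.png',cv2.resize(f[100:340,190:390],None,fx=2.5,fy=2.5,interpolation=cv2.INTER_CUBIC))
E
python3 p.py .3988 .3092 .212 37
```

```text
(array([68.4,  0.6,  2.2]), array([-0.14, -0.18,  0.01]))
t 23.7 [0.3976 0.3076 0.2804] 36.86 [0.4 0.2 0.1] 0.0856 q6 90.9
```

View pics/w11z.png

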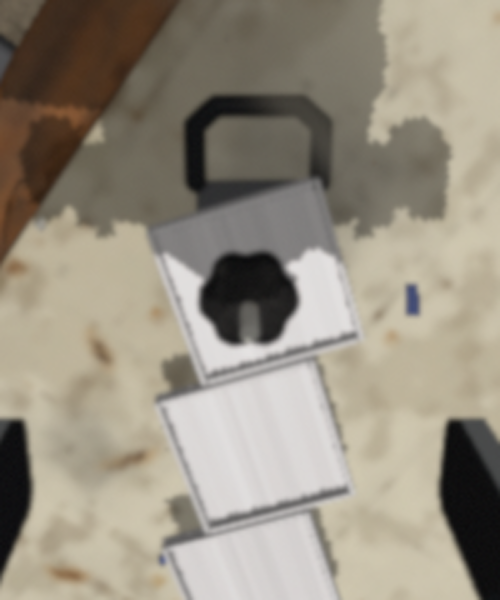

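```bash
python3 - <<'E'
from h import *
s=load('w11')
Z=lambda L:[(190+x/2.5-.3,100+y/2.5-.3) for x,y in L]
print(ray(s,Z([(249,335)]),.055),ray(s,Z([(249,310)]),.036))
E
```

```text
[[0.39859824 0.30833791 0.055     ]] [[0.39863378 0.30867713 0.036     ]]
```

Emit:
{"name": "step_arm", "arguments": {"series": [[35, 0.5, 1.7, 0, 0, 0, -1], [62, 0.5, 1.7, 0, 0, 0, -1], [69, 0.5, 1.7, 0, 0, 0, -0.5], [69, 0.5, 1.7, 0, 0, 0, 0.2], [69, 0.5, 1.7, 0, 0, 0, 0.5], [69, 0.5, 1.7, 0, 0, 0, 0.8], [69, 0.5, 1.7, 0, 0, 0, 1], [69, 0.5, 1.7, 0, 0, 0, 1], [69, 0.5, 1.7, 0, 0, 0, 1], [69, 0.5, 1.7, 0, 0, 0, 1]]}}

```text
clock: 24.95
position: [0.3993, 0.3108, 0.2132]
orientation: [-0.224, 0.67, 0.224, 0.671]
ft_force: [0.3, -0.7, 4.9]
finger_gap: 0.0036
```

Emit:
{"name": "step_arm", "arguments": {"series": [[0, 0, 0, 0, 0, 0, 1], [0, 0, 0, 0, 0, 0, 1], [-20, 0, 0, 0, 0, 0, 1], [-60, 0, 0, 0, 0, 0, 1], [-100, 0, 0, 0, 0, 0, 1], [-100, 0, 0, 0, 0, 0, 1]]}}

```text
clock: 25.7
position: [0.4001, 0.3115, 0.3156]
orientation: [-0.224, 0.669, 0.225, 0.672]
ft_force: [0.5, 0.1, -0.6]
finger_gap: 0.0038
```

```bash
python3 - <<'E'
from station import arm
from h import *
snap(arm,'wrist','w12')
E
python3 p.py .4046 -.3016 .3 -33.5
```

```text
(array([  12.7, -492.5, -364.4]), array([70.48,  0.13, -0.1 ]))
t 25.75 [0.3994 0.311  0.3137] 36.98 [-1.1 -0.6 -0.3] 0.0038 q6 90.9
```

View pics/w12.png

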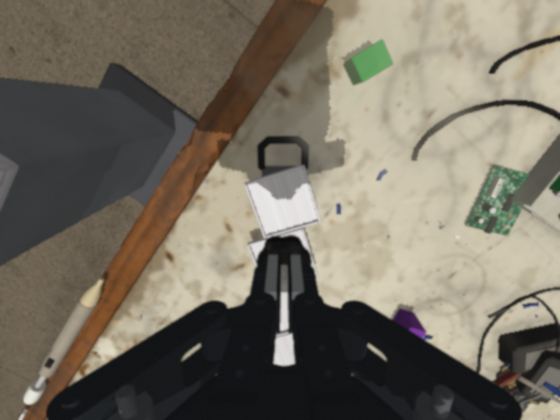

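Emit:
{"name": "step_arm", "arguments": {"series": [[3, -25, -19, 3, 0, 0, 1], [6, -60, -44, 8, 0, 0, 1], [9, -105, -78, 15, 0, 0, 1], [13, -150, -111, 22, 0, 0, 1], [13, -195, -144, 28, 0, 0, 1], [13, -240, -178, 35, 0, 0, 1], [13, -285, -211, 42, 0, 0, 1], [13, -330, -244, 48, 0, 0, 1], [13, -375, -277, 54, 0, 0, 1], [13, -415, -307, 60, 0, 0, 1]]}}

```text
clock: 27.0
position: [0.4024, -0.2073, 0.2982]
orientation: [0.143, 0.693, -0.142, 0.692]
ft_force: [-0.2, 0.6, 0.1]
finger_gap: 0.0036
```

```bash
python3 p.py .4046 -.3016 .3 -33.5
```

```text
(array([ -2. , -85.8,  39.3]), array([ 1.023e+01, -1.300e-01, -1.000e-02]))
t 27.0 [ 0.4024 -0.2073  0.2982] -23.27 [-0.2  0.6  0.1] 0.0036 q6 86.0
```

Emit:
{"name": "step_arm", "arguments": {"series": [[0, -35, 16, 4, 0, 0, 1], [0, -65, 30, 8, 0, 0, 1], [0, -84, 38, 10.2, 0, 0, 1], [0, -84, 38, 10.2, 0, 0, 1], [0, -84, 38, 10.2, 0, 0, 1]]}}

```text
clock: 27.62
position: [0.4052, -0.2969, 0.2991]
orientation: [0.202, 0.678, -0.201, 0.677]
ft_force: [-0.5, -0.2, -0.8]
finger_gap: 0.0036
```

```bash
python3 - <<'E'
from station import arm
from h import *
for n in('wrist','top','side'):
  s=snap(arm,n,n+'13')
s=load('wrist13')
f=s['frame'];a=cv2.resize(f[120:360,180:380],None,fx=2,fy=2,interpolation=cv2.INTER_CUBIC)
st=arm.read_state();u=proj(load('side13'),st['position']-[0,0,.16])[0].astype(int);print(u)
g=load('side13')['frame'];y0=max(0,min(300,u[1]-60));x0=max(0,min(460,u[0]-50));b=cv2.resize(g[y0:y0+120,x0:x0+100],None,fx=4,fy=4)
cv2.imwrite('pics/z13.png',np.hstack([a,b[:480]]))
E
python3 p.py .4046 -.3016 .2095 -33.5
```

```text
[338 127]
(array([90.1, -4.5,  1.9]), array([ 0.36, -0.03, -0.01]))
t 27.775 [ 0.4055 -0.2968  0.2996] -33.14 [ 0.6 -0.3 -0.1] 0.0037 q6 86.9
```

View pics/z13.png

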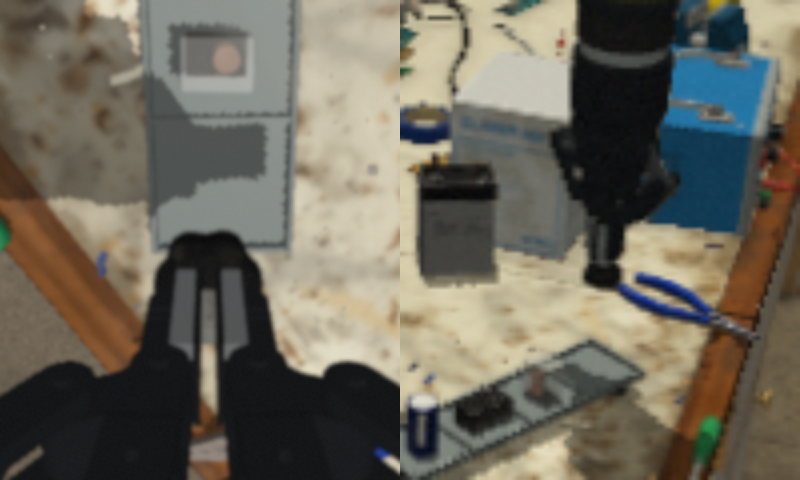

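Emit:
{"name": "step_arm", "arguments": {"series": [[25, -2, 1, 0, 0, 0, 1], [55, -4.5, 2, 0, 0, 0, 1], [75, -4.5, 2, 0, 0, 0, 1], [83, -4.5, 2, 0, 0, 0, 1], [87, -4.5, 2, 0, 0, 0, 1], [88, -4.5, 2, 0, 0, 0, 1], [88, -4.5, 2, 0, 0, 0, 1], [88, -4.5, 2, 0, 0, 0, 1]]}}

```text
clock: 28.78
position: [0.4049, -0.3028, 0.2122]
orientation: [0.202, 0.677, -0.202, 0.678]
ft_force: [-0.0, -0.1, -0.2]
finger_gap: 0.0036
```

Emit:
{"name": "step_arm", "arguments": {"series": [[1, 0, 0, 0, 0, 0, 1], [2, 0, 0, 0, 0, 0, 1], [2, 0, 0, 0, 0, 0, 1]]}}

```text
clock: 29.15
position: [0.4048, -0.3027, 0.2102]
orientation: [0.202, 0.677, -0.202, 0.678]
ft_force: [-1.8, 1.0, 5.6]
finger_gap: 0.0037
```

Contact felt at 5.6 N; release slowly and back off.

Emit:
{"name": "step_arm", "arguments": {"series": [[0, 0, 0, 0, 0, 0, 0.8], [0, 0, 0, 0, 0, 0, 0.6], [0, 0, 0, 0, 0, 0, 0.3], [0, 0, 0, 0, 0, 0, 0], [0, 0, 0, 0, 0, 0, -0.3], [-30, 0, 0, 0, 0, 0, -0.6], [-70, 0, 0, 0, 0, 0, -0.8], [-105, 0, 0, 0, 0, 0, -1], [-120, 0, 0, 0, 0, 0, -1], [-120, 0, 0, 0, 0, 0, -1]]}}

```text
clock: 30.4
position: [0.405, -0.3028, 0.3302]
orientation: [0.202, 0.677, -0.202, 0.678]
ft_force: [0.5, -0.1, 0.2]
finger_gap: 0.0855
```

```bash
python3 - <<'E'
from station import arm
from h import *
for n in('wrist','side'): s=snap(arm,n,n+'14')
f=load('wrist14')['frame'];g=load('side14')['frame'];
u=proj(load('side14'),[.4558,-.224,.02])[0].astype(int)
y0,x0=max(0,u[1]-50),max(0,u[0]-50)
cv2.imwrite('pics/z14.png',np.hstack([f[:,150:410],cv2.resize(g[y0:y0+84,x0:x0+100],None,fx=5,fy=5)]))
E
python3 p.py .4046 -.3016 .33 -33.5
```

```text
(array([-1.6,  0.8, -0.1]), array([ 0.27, -0.1 , -0.01]))
t 30.5 [ 0.4043 -0.3023  0.3284] -33.23 [-0.  -0.1 -0.3] 0.0852 q6 86.4
```

View pics/z14.png

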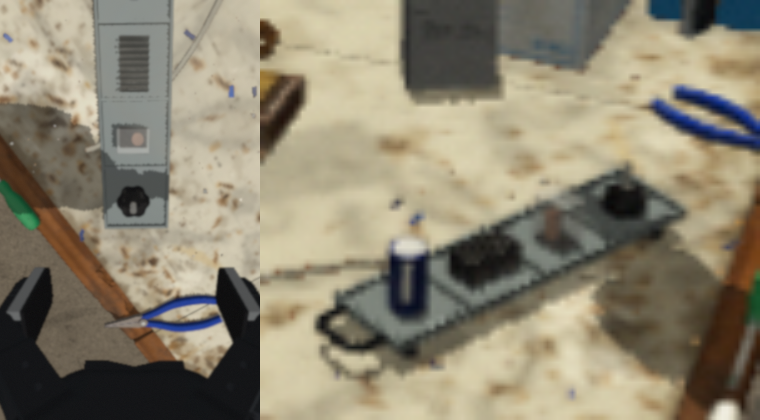

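```bash
python3 - <<'E'
from station import arm
from h import *
s=load('wrist14')
for n,p,z in [('knob',(283,201),.033),('stud top',(283,210),.053),('relay mid',(281.5,138),.035),('hs top',(283,64),.037),('far edge L',(255.5,227),.023),('far edge R',(318.5,227),.023)]:
    d=ray(s,p,z)[0,:2]-[.4558,-.224];print(n,(d@[.5505,.8348]).round(4),(d@[.8348,-.5505]).round(4))
arm.sign_off()
E
```

```text
knob -0.0931 -0.0005
stud top -0.0954 -0.0004
relay mid -0.0338 -0.002
hs top 0.026 -0.0008
far edge L -0.1243 -0.0287
far edge R -0.1241 0.0361
the job is handed in; nothing more can be done
```

All four parts are in the tray in reverse order, upright, and the job was handed in at about 30 s on the robot's clock. From the strip's pull the order was knob, relay, heat sink, capacitor. In the tray, from its pull, it is now capacitor, heat sink, relay, knob.

Last checks from the wrist camera, in mm in the tray frame:

| Part | Along (measured) | Along (pocket centre) | Across |
|---|---|---|---|
| Capacitor (measured just after placing) | 92 | 93 | -1 |
| Heat sink | 26 to 28.5 (two views) | 31 | 0 to -1 |
| Relay | -34 | -31 | -2 |
| Knob | -93 to -95 (rim and stud top) | -93 | 0 |

- **Tolerance:** every part is well inside the 15 mm limit. The far-end edge shows the tray centre I used is off by up to about 4 mm across, which still leaves all parts inside.
- **State at hand-in:** the gripper was open and clear above the tray, and the side view showed all the parts standing.
- **Forces:** the highest reading I saw was about 8 N, when the relay met the pocket floor.
- **Grip readings:** the finger opening read 1–2 mm less than the stated size on the capacitor, relay and knob stud, though all of them held.

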